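# Scrub out the filter bowl with the bore brush

### The job

The bore brush is lying on the bench: stand it bristles down in the brush pot and let go, then take it again by the upper half of its handle and scrub out the filter bowl with it - down to the bottom, up until about half the bristles show above the mouth, and down to the bottom once more. Afterwards leave the brush standing bristles down in the pot. Do not knock or push the bowl and the pot about, and leave the other things on the bench where they are.

Things in the scene. Friction and masses are not known exactly. Their poses are not given: they have to be found in the camera images.
- bore_brush: Brush 185 long, 0.14 kg; its +x runs from handle to bristles. Origin midway along, 17.5 below the brush axis (axis: y = 0, z = +17.5). Along x: square wooden handle 18x18, -92.5 to -7.5 (flats face y and z); square steel guard 35x35, to -1.5; wire 6 thick, to +37.5; black bristle head 35 diameter, to +92.5. At the start it lies on guard and bristles: axis level, 17.5 above the bench, z up
- brush_tip (a point): Centre of the end face of the bristle head, on the brush axis; axes as the brush's. The bristles are rigid: solid to 35 diameter (tufts look 37.6) with a 4 chamfer at the tip
- brush_handle_end (a point): Centre of the top end of the handle, on the brush axis, 185 from brush_tip; axes as the brush's
- filter_bowl: Loose cast aluminium bowl standing mouth up, 88 high, 0.9 kg: round bore 42 diameter, 80 deep (floor 8 above its origin), body 58 outside, four bolt ears at the mouth (90 across), outside ribs, foot 74 across. Origin is the centre of its underside, z up its axis
- bowl_mouth (a point): Centre of the bowl's mouth, 88 above its underside
- brush_pot: Loose plain thin-walled steel tube on a wider dark round base plate, 78 high, 0.9 kg: inside 50 diameter and 70 deep (floor 8 above its origin), outside 55, base plate 84 across. Origin is the centre of its underside, z up. The brush may lean up to about 0.4 rad in it and may rock for a second when let go
- pot_mouth (a point): Centre of the pot's mouth, 78 above its underside
- paste_tin: Bystander: low round tin with a yellow lid, 66 across, 27 high. Origin at the centre of its underside
- valve_spring_0: Bystander: steel coil spring standing upright, 33 across, 46 high. Origin at the centre of its underside
- head_bolt_1: Bystander: steel flange bolt standing on its head, 23 across, 69 high. Origin at the centre of its underside
- spanner_13: Bystander: small combination spanner lying flat, 111x164x6. Origin at the centre of its underside
- feeler_gauge: Bystander: folded steel feeler gauge lying flat, 90x54x10. Origin at the centre of its underside
- vee_block: Bystander: ground steel vee block, 59x78x40. Origin at the centre of its underside
- shelf_jar_0: Bystander: small blue jar with a red cap, 38 across, 56 high. Origin at the centre of its underside

How it is judged:
On the way, in this order (a step that is already met when the one before it is completed fails the run):
1. the brush stands bristles down in the pot, let go (z of brush_tip in the frame of brush_pot below 0.03 m and horizontal distance between brush_tip and brush_pot below 0.03 m and z of brush_handle_end in the frame of brush_pot above 0.15 m and contact force between the fingers and bore_brush below 0.05 N), for 0.3 s.
2. the bristle end is at the bottom of the bowl (within 12 mm of its floor), the brush held by the upper half of its handle (TCP within 45 mm of the handle's end) (z of brush_tip in the frame of filter_bowl below 0.02 m and horizontal distance between brush_tip and filter_bowl below 0.02 m and z of brush_handle_end in the frame of filter_bowl above 0.16 m and distance between the grasp point and brush_handle_end below 0.045 m), for 0.1 s.
3. the brush is drawn up over the bowl, its tip 37 mm or more above the bowl's floor (z of brush_tip in the frame of filter_bowl above 0.045 m and horizontal distance between brush_tip and filter_bowl below 0.025 m), for 0.05 s.
4. the bristle end is at the bottom of the bowl again (within 12 mm of its floor), the brush held by the upper half of its handle (TCP within 45 mm of the handle's end) (all of step 2), for 0.1 s.
At the end, for the whole second after the job is handed in: The brush stands bristles down in the pot: tip within 22 mm of the pot's floor and 30 mm of its axis, handle end more than 150 mm above the pot's underside, released and at rest; bowl and pot stand upright (within 0.1 rad) (all of step 1 and linear speed of bore_brush below 0.04 m/s and angle between each of filter_bowl, brush_pot's own z axis and vertical below 0.1 rad); the robot touches nothing.
It fails at once if the bowl is pushed more than 30 mm or tipped more than 0.25 rad (distance of filter_bowl from where it was at the start of the episode above 0.03 m or angle between filter_bowl's own z axis and vertical above 0.25 rad).
It fails at once if the pot is pushed more than 30 mm or tipped more than 0.25 rad (distance of brush_pot from where it was at the start of the episode above 0.03 m or angle between brush_pot's own z axis and vertical above 0.25 rad).
It fails at once if a bystander is moved more than 30 mm (distance of any of paste_tin, valve_spring_0, head_bolt_1, spanner_13, feeler_gauge, vee_block, shelf_jar_0 from where it was at the start of the episode above 0.03 m).
It also fails if it takes over 62 s, if anything falls off the work surface, if the arm or the gripper's body presses on something with over 40 N, if the wrist force passes 120 N, or if a joint passes its speed limit or range.

### The arm

A 6-joint arm with a two-finger parallel gripper is mounted at the origin on a cart in front of the work surface, level with it; the furniture and walls round the work are solid. World frame = base frame: x ahead of the robot, y to its left, z up, the work surface at z = 0. Lengths are in m, angles in rad, forces in N, time in s.
With the tool pointing down it reaches from about 0.3 to 0.875 m from the base axis. Payload 6.4 kg.
Tool frame: the origin (TCP) lies between the finger pads, 19 mm behind the fingertips; this is the grasp point; z points along the fingers, y is the line along which they close (so a half turn about z gives the same grasp; the last joint's range is limited). The gripper opens to 85 mm and grips with 20 to 120 N. Pads are 22 mm wide; open, the fingers measure 114 mm over their backs; the gripper's body (76 mm by 85 mm) begins 54 mm behind the grasp point. The pads swing forward as they close: fully open they stand 13 mm farther back than shut.
Start: joints at [-1.335, 0.181, 1.607, -0, 1.354, -0.206], TCP at [0.246, -0.52, 0.25] pointing down, gripper open.
Joint ranges: [-2.99, 2.99], [-0.89, 2.07], [0.3, 2.58], [-1.14, 4.28], [0, 2.63], [-3.12, 3.12]. Speed limits (rad/s): [2.57, 2.57, 3.01, 3.14, 3.14, 3.14].

### API

Orientations are given as a unit quaternion [w, x, y, z].
In Python, from bench import ctrl gives the robot as it stands.
- The arm moves only by the shell command python3 jog.py 'ROWS'. ROWS is a JSON list of rows, 1 to 10 of them, each of 7 numbers: dx, dy, dz in m, then a rotation vector rx, ry, rz in rad, then the opening from 0.0 (shut) to 1.0 (fully open); each row is the pose to reach, as a shift and turn from the pose commanded when the command began, along the tool's axes at that moment; what a row does not reach only later rows make up. A row lasts 1/8 s, in which the tool goes at most 0.0625 m and 0.188 rad, less where a joint would pass 70% of its speed; a pose out of reach is approached as far as the arm can. The fingers move at their own pace and stop on an object; the grip force is fixed at half the most. Time passes only in rows, so rows that do not move let the fingers close. It prints the time, the measured TCP pose, the force, the opening and the grip force at its end.
- ctrl.get_obs(): the state, without advancing time (a new reading comes with each control period).
- ctrl.camera(name): name is "side" or "top" or "wrist"; returns the picture (420x560x3 uint8, blue, green, red); there is no depth.
- ctrl.camera_params(name): a dict with "fovy" (degrees; the focal length in pixels is half the picture's height over the tangent of half this angle, whatever the lens; pixels are square), "cx", "cy" (the principal point, pixels), "view" (4x4, takes a point from world to camera coordinates). Camera axes: x right, y up, looking along -z (the intrinsics and any distortion apply to the point x, -y, -z); pixel columns grow to the right and rows downward; lengths in m; the calibration is good to about 2 mm. The wrist camera is an equidistant fisheye: a pixel r from the principal point sees the ray r / f radians off the axis. A picture is of the moment at which its call begins: read the wrist's pose just before it. camera_params takes no time and is no camera call; for the wrist camera it gives the pose at the moment of the call.
- ctrl.hand_in(): hands the job in; it is judged then, once.
The state is a dict: "time_s": time; "q": joint angles; "dq": joint speeds; "joint_efforts": joint torques, N m; "eef_pos": TCP position; "eef_rot": TCP orientation; "wrist_force": force on the tool from outside, world axes, zero at the start; "torque": the same for the moment, N m; "opening": opening from 0.0 (shut) to 1.0 (fully open); "grasp_force": force on a finger pad.
Only numpy, scipy, OpenCV 4.12 (cv2) and the standard library are available. Lean on these libraries where they do the work, as an engineer would, in place of code of your own. Each camera call takes 0.05 s, during which the arm holds its last target. There are 200 camera calls.

## Working session

There is one attempt and no reset: what is moved stays moved. The work goes in short steps, Python scripts to look and compute and a shell command to move; the robot and the scene stay as the last step left them, time stands still between calls to the robot, and variables do not carry over. Pictures are saved under pics/ and viewed, at most 14 in all, crops included, and the job is handed in when it is done.

```bash
ls; mkdir -p pics; python3 - <<'E'
from bench import ctrl
import cv2
for n in("side","top"):
    im=ctrl.camera(n);cv2.imwrite(f"pics/{n}0.png",im);p=ctrl.camera_params(n);print(n,p)
print(ctrl.get_obs())
E
```

```text
bench.py
jog.py
pics
side {'fovy': 45.86365773252801, 'cx': 279.3738070369552, 'cy': 212.86775569397795, 'view': array([[ 9.99621979e-01,  2.74672845e-02, -1.20287983e-03,
        -5.48070283e-01],
       [-2.09821227e-02,  7.90416900e-01,  6.12209830e-01,
         2.99886538e-02],
       [ 1.77665181e-02, -6.11953163e-01,  7.90694427e-01,
        -1.34633415e+00],
       [ 0.00000000e+00,  0.00000000e+00,  0.00000000e+00,
         1.00000000e+00]])}
top {'fovy': 45.08967354826746, 'cx': 273.8386555773913, 'cy': 216.20967380758768, 'view': array([[-2.54544927e-02, -9.99661945e-01, -5.29764227e-03,
        -8.24810882e-02],
       [ 9.80393166e-01, -2.59989813e-02,  1.95328681e-01,
        -5.45695571e-01],
       [-1.95400383e-01, -2.21779774e-04,  9.80723529e-01,
        -1.48627669e+00],
       [ 0.00000000e+00,  0.00000000e+00,  0.00000000e+00,
         1.00000000e+00]])}
{'time_s': 0.1, 'q': array([-1.33533021e+00,  1.81480812e-01,  1.60793138e+00,  3.27510903e-05,
        1.35380690e+00, -2.06321996e-01]), 'dq': array([ 5.44421373e-04, -2.58746299e-03, -3.68137301e-03,  9.44124261e-04,
       -4.96243070e-04, -7.82042029e-06]), 'joint_efforts': array([ 2.35923808e-04, -4.45876980e+01, -3.52235878e+01, -3.44085147e-04,
        4.13228525e-03, -1.23991899e-06]), 'eef_pos': array([ 0.24574398, -0.51931073,  0.24915502]), 'eef_rot': array([-8.13366121e-04,  9.75702403e-01,  2.19098517e-01,  4.13710639e-06]), 'wrist_force': array([-0.0467902 ,  0.0301405 , -0.76953991]), 'torque': array([-0.0391098 , -0.00598509,  0.01623175]), 'grasp_force': 0.0, 'opening': 1.0030661596802073}
```

View pics/top0.png

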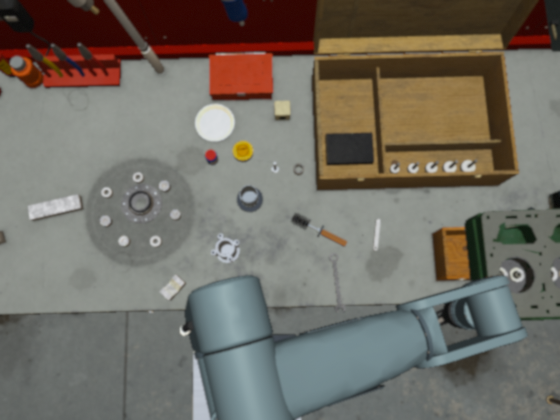

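View pics/side0.png

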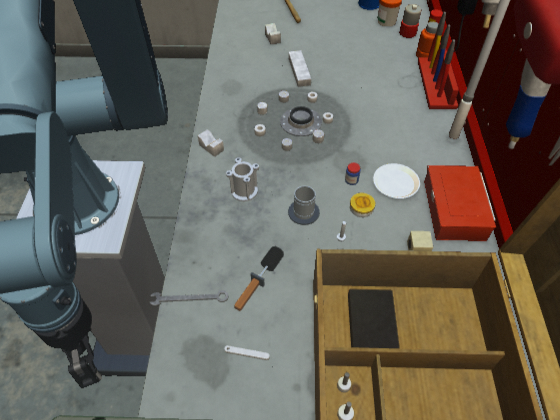

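Top view: the brush handle end is at about (346,244) and its tip at (294,217). The pot mouth is at (250,195) and the bowl at (227,249). Side view: handle end (238,305), tip (277,252), bowl mouth (243,170), pot mouth (303,192). I'll enlarge these next for precise pixels.

```bash
cat > h.py <<'E'
import numpy as np, cv2
from bench import ctrl
def ray(n,u,v,P=None):
    P=P or ctrl.camera_params(n); f=210/np.tan(np.radians(P['fovy']/2)); V=P['view']
    x,y=(u-P['cx']),(v-P['cy'])
    if n=='wrist':
        r=np.hypot(x,y); t=r/f; d=np.array([x/max(r,1e-9)*np.sin(t),-y/max(r,1e-9)*np.sin(t),-np.cos(t)])
    else: d=np.array([x/f,-y/f,-1.])
    R=V[:3,:3]; d=R.T@d
    return -R.T@V[:3,3], d/np.linalg.norm(d)
def plane(r,z): return r[0]+r[1]*(z-r[0][2])/r[1][2]
def tri(*rs):
    A=[np.eye(3)-np.outer(d,d) for _,d in rs]
    X=np.linalg.solve(sum(A),sum(a@c for a,(c,_) in zip(A,rs)))
    return X,[float(np.linalg.norm(a@(X-c))) for a,(c,_) in zip(A,rs)]
E
python3 - <<'E'
from h import *
t=cv2.imread('pics/top0.png');s=cv2.imread('pics/side0.png')
def c(im,u,v,w,h,k): return cv2.resize(im[v:v+h,u:u+w],None,fx=k,fy=k,interpolation=cv2.INTER_CUBIC)
a=np.hstack([c(t,205,180,66,50,6),c(t,205,225,66,50,6)])
b=np.hstack([c(s,210,150,66,50,6),c(s,270,175,66,50,6)])
cv2.imwrite('pics/m1.png',np.vstack([a,b]))
for n,im in(('top',t),('side',s)):
    hsv=cv2.cvtColor(im,cv2.COLOR_BGR2HSV)
    for nm,m in(('handle',cv2.inRange(hsv,(5,110,60),(16,255,255))),('black',cv2.inRange(hsv,(0,0,0),(179,255,60)))):
        w=np.zeros_like(m); 
        if n=='top': w[205:255,285:355]=1
        else: w[240:315,230:290]=1
        k,l,st,ce=cv2.connectedComponentsWithStats(m*w)
        i=1+np.argmax(st[1:,4]); pts=np.argwhere(l==i)[:,::-1]
        print(n,nm,st[i],ce[i],cv2.minAreaRect(pts.astype(np.float32)))
E
```

```text
top handle [321 230  25  16 130] [333.38461538 237.44615385] ((333.1000671386719, 237.30003356933594), (26.385601043701172, 4.919349670410156), 26.56505012512207)
top black [293 216  15  10  82] [299.82926829 220.62195122] ((299.8999938964844, 220.70001220703125), (14.758047103881836, 5.813776969909668), 26.56505012512207)
side handle [235 278  24  32 265] [246.54339623 293.6       ] ((246.6025390625, 293.57135009765625), (7.780754089355469, 35.29892349243164), 34.82448959350586)
side black [261 247  22  24 318] [272.08490566 258.08805031] ((272.22003173828125, 258.0400085449219), (14.399999618530273, 23.80000114440918), 36.86989974975586)
```

View pics/m1.png

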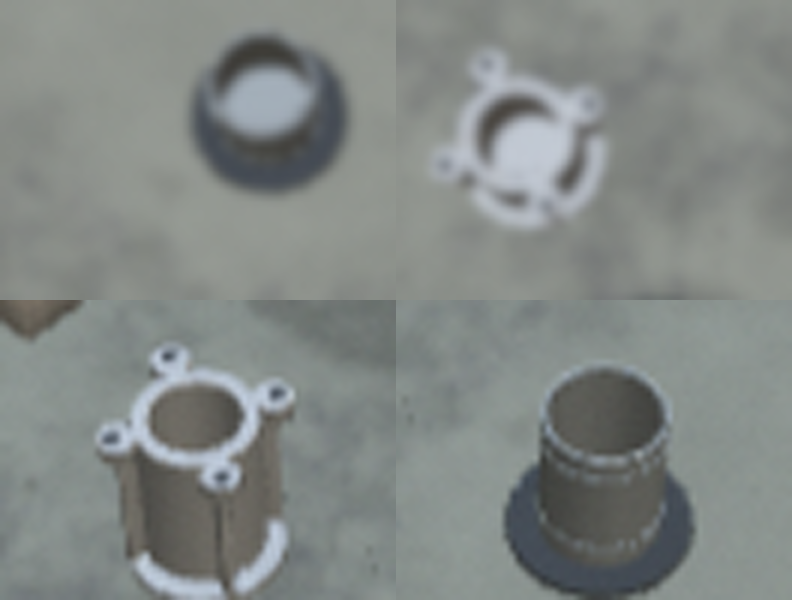

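Montage, in crop pixels (6x). Bowl bolt midpoints are side (195,116) and top (120.5,132.5). Pot mouth ellipse centres are side (208,113) and top (265,87). Next I triangulate them together with the brush.

```bash
python3 - <<'E'
from h import *
np.set_printoptions(precision=4,suppress=True)
for n,a,b in(('bowl',(224.7,246.7),(242.1,168.9)),('pot',(248.7,194.1),(304.2,193.4)),('handle',(333.2,237.4),(246.5,293.6)),('brist',(299.9,220.7),(272.2,258.05))):
    print(n,*tri(ray('top',*a),ray('side',*b)))
for n,a,b,z in(('bowl',(224.7,246.7),(242.1,168.9),.088),('pot',(248.7,194.1),(304.2,193.4),.078),('handle',(333.2,237.4),(246.5,293.6),.0175),('brist',(299.9,220.7),(272.2,258.05),.0175)):
    print(n,plane(ray('top',*a),z),plane(ray('side',*b),z))
E
```

```text
bowl [0.4491 0.0501 0.0893] [0.00037360404475871354, 0.00037360404475859254]
pot [ 0.6101 -0.022   0.08  ] [0.0019623471422689, 0.00196234714226876]
handle [ 0.4791 -0.2778  0.0197] [0.000504466462468742, 0.0005044664624688938]
brist [ 0.5349 -0.1771  0.017 ] [0.0006936429773225437, 0.0006936429773225576]
bowl [0.4489 0.0502 0.088 ] [0.4493 0.0515 0.088 ]
pot [ 0.6086 -0.0224  0.078 ] [ 0.612  -0.0195  0.078 ]
handle [ 0.479  -0.2782  0.0175] [ 0.4794 -0.2764  0.0175]
brist [ 0.5342 -0.1773  0.0175] [ 0.5356 -0.1771  0.0175]
```
Good. Brush direction handle->bristle: (0.0558,0.1007)/0.115. Center-of-handle (-50) to bristle centre (65): 115 ✓. angle = atan2(.1007,.0558)=61.0°. 

Triangulated heights agree with the text to within 2 mm: bowl mouth 0.089, pot mouth 0.080, brush axis about 0.018. The plan has two grasps:
1. Pick the handle near its end, with the tool tilted 0.6 rad toward the bristles. Yaw so the brush points back at the robot, pitch it upright and place it in the pot.
2. Regrasp straight down from above for the scrubbing.

```bash
cat >> h.py <<'E'
from scipy.spatial.transform import Rotation as Ro
np.set_printoptions(precision=4,suppress=True)
def pose():
    o=ctrl.get_obs(); w,x,y,z=o['eef_rot']; return o['eef_pos'],Ro.from_quat([x,y,z,w]),o
def go(p,R):
    """rows needed: shift and turn in the tool's axes to reach p,R"""
    p0,R0,o=pose(); d=R0.inv().apply(np.array(p)-p0); r=(R0.inv()*R).as_rotvec()
    print('shift',d,'rot',r,'rows',max(np.linalg.norm(d)/.0625,np.linalg.norm(r)/.188).round(1),'t',round(o['time_s'],2),'q',o['q'])
def tool(az,tilt):
    """tool x heading az; z down leaning by tilt toward +x heading"""
    h=np.array([np.cos(az),np.sin(az),0]); k=np.array([0,0,1.])
    z=-k*np.cos(tilt)+h*np.sin(tilt); x=h*np.cos(tilt)+k*np.sin(tilt)
    return Ro.from_matrix(np.column_stack([x,np.cross(z,x),z]))
E
python3 - <<'E'
from h import *
b=np.array([.5349,-.1771]);h=np.array([.4791,-.2777]);u=(b-h)/np.linalg.norm(b-h);az=np.arctan2(u[1],u[0])
p=np.r_[h-.0155*u,.025];R=tool(az,.6);print(p,az)
go(p-.10*R.as_matrix()[:,2],R); go(p,R)
print(plane(ray('top',333,257),.006),plane(ray('top',338,300),.006))
E
```

```text
[ 0.4716 -0.2913  0.025 ] 1.064373269783798
shift [ 0.2557 -0.0765  0.1418] rot [ 0.1853  0.5794 -0.604 ] rows 4.8 t 0.1 q [-1.3353  0.1815  1.6079  0.      1.3538 -0.2063]
shift [ 0.3016 -0.1092  0.2244] rot [ 0.1853  0.5794 -0.604 ] rows 6.3 t 0.1 q [-1.3353  0.1815  1.6079  0.      1.3538 -0.2063]
[ 0.4196 -0.276   0.006 ] [ 0.2882 -0.2848  0.006 ]
```

```bash
python3 jog.py '[[0.256,-0.076,0.142,0.185,0.579,-0.604,0.6],[0.256,-0.076,0.142,0.185,0.579,-0.604,0.6],[0.256,-0.076,0.142,0.185,0.579,-0.604,0.6],[0.256,-0.076,0.142,0.185,0.579,-0.604,0.6],[0.256,-0.076,0.142,0.185,0.579,-0.604,0.6],[0.256,-0.076,0.142,0.185,0.579,-0.604,0.6],[0.256,-0.076,0.142,0.185,0.579,-0.604,0.6],[0.256,-0.076,0.142,0.185,0.579,-0.604,0.6]]'
python3 - <<'E'
from h import *
p,R,o=pose(); P=ctrl.camera_params('wrist'); im=ctrl.camera('wrist');cv2.imwrite('pics/w1.png',im)
go([.4716,-.2913,.025],tool(1.0644,.6))
hsv=cv2.cvtColor(im,cv2.COLOR_BGR2HSV);m=cv2.inRange(hsv,(5,110,60),(16,255,255))
k,l,st,ce=cv2.connectedComponentsWithStats(m)
for i in range(1,k):
    if st[i,4]>150:
        r=cv2.minAreaRect(np.argwhere(l==i)[:,::-1].astype(np.float32)); print(st[i],r,plane(ray('wrist',*r[0],P),.0175))
        B=cv2.boxPoints(r);print([plane(ray('wrist',*(B[j]+B[(j+1)%4])/2,P),.0175) for j in range(4)])
E
```

```text
time_s: 1.1
eef_pos: [0.4446, -0.343, 0.1091]
eef_rot: [-0.148, 0.824, 0.485, 0.254]
wrist_force: [0.1, -0.8, 0.0]
opening: 0.604
grasp_force: 0.0
shift [ 0.001  -0.0018  0.1024] rot [0.0034 0.0036 0.0006] rows 1.6 t 1.15 q [-1.1292  0.4867  1.6376  0.4826  1.4115 -0.7971]
[ 264  146   24  107 2377] ((275.5, 199.0), (106.0, 23.0), 90.0) [ 0.4786 -0.2785  0.0175]
[array([ 0.5008, -0.2384,  0.0175]), array([ 0.4864, -0.2828,  0.0175]), array([ 0.4587, -0.3146,  0.0175]), array([ 0.4709, -0.2742,  0.0175])]
```

View pics/w1.png

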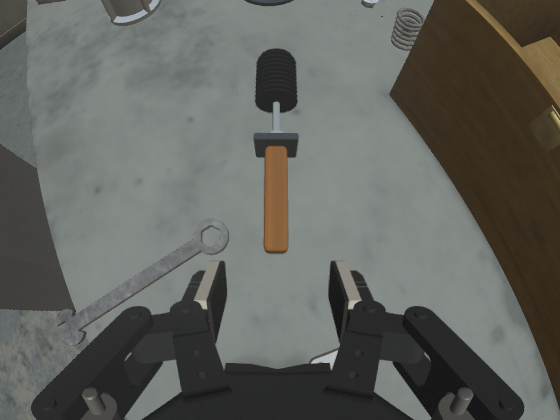

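The wrist view shows the handle at (276,199), centred between the fingers and aligned; it agrees with the first fix to 1 mm. The spanner ring is at (213,236), left of the fingers, so I'll approach with a narrower opening.

```bash
python3 jog.py '[[0.001,-0.001,0.04,0,0,0,0.4],[0.001,-0.001,0.08,0,0,0,0.4],[0.001,-0.001,0.102,0,0,0,0.4],[0.001,-0.001,0.102,0,0,0,0.4],[0.001,-0.001,0.102,0,0,0,0],[0.001,-0.001,0.102,0,0,0,0],[0.001,-0.001,0.102,0,0,0,0],[0.001,-0.001,0.102,0,0,0,0]]'
python3 - <<'E'
from h import *
go([.4716,-.2913,.30],tool(1.0644,.6))
E
```

```text
time_s: 2.15
eef_pos: [0.4727, -0.2916, 0.0253]
eef_rot: [-0.148, 0.824, 0.485, 0.254]
wrist_force: [-1.4, -2.6, 5.5]
opening: 0.2
grasp_force: 61.7
shift [ 0.1543 -0.0002 -0.2273] rot [0.0034 0.0026 0.0011] rows 4.4 t 2.15 q [-1.0463  0.5922  1.6986  0.5386  1.2345 -0.8214]
```

Gripped, opening 0.20, which is the 18 mm handle. Now lift and reorient.

```bash
python3 jog.py '[[0.034,0,-0.05,0,0,0,0],[0.069,0,-0.1,0,0,0,0],[0.104,0,-0.15,0,0,0,0],[0.138,0,-0.2,0,0,0,0],[0.154,0,-0.227,0,0,0,0],[0.154,0,-0.227,0,0,0,0]]'
python3 - <<'E'
from h import *
go([.50,-.20,.33],tool(2.0,-.2))
E
```

```text
time_s: 2.9
eef_pos: [0.4722, -0.2915, 0.3008]
eef_rot: [-0.146, 0.823, 0.486, 0.254]
wrist_force: [-0.7, 0.2, -1.7]
opening: 0.194
grasp_force: 61.0
shift [ 0.0939 -0.0199  0.0281] rot [ 0.1936 -0.7325 -0.9392] rows 6.4 t 2.9 q [-1.0466  0.2057  1.5795  0.5072  1.6726 -0.5716]
```

```bash
python3 jog.py '[[0.094,-0.02,0.028,0.194,-0.732,-0.939,0],[0.094,-0.02,0.028,0.194,-0.732,-0.939,0],[0.094,-0.02,0.028,0.194,-0.732,-0.939,0],[0.094,-0.02,0.028,0.194,-0.732,-0.939,0],[0.094,-0.02,0.028,0.194,-0.732,-0.939,0],[0.094,-0.02,0.028,0.194,-0.732,-0.939,0],[0.094,-0.02,0.028,0.194,-0.732,-0.939,0],[0.094,-0.02,0.028,0.194,-0.732,-0.939,0]]'
python3 - <<'E'
from h import *
a=2.9
go(np.r_[.6095+.0075*np.cos(a),-.0215+.0075*np.sin(a),.29],tool(a,-.97))
E
```

```text
time_s: 3.9
eef_pos: [0.4986, -0.1977, 0.3256]
eef_rot: [0.079, 0.537, 0.838, -0.052]
wrist_force: [0.4, -0.3, -1.1]
opening: 0.196
grasp_force: 60.8
shift [0.123  0.1685 0.0122] rot [-0.5066 -0.727  -0.7686] rows 6.2 t 3.9 q [-0.5364 -0.0491  1.7084 -0.1129  1.3283 -0.9486]
```

```bash
python3 jog.py '[[0.123,0.168,0.012,-0.507,-0.727,-0.769,0],[0.123,0.168,0.012,-0.507,-0.727,-0.769,0],[0.123,0.168,0.012,-0.507,-0.727,-0.769,0],[0.123,0.168,0.012,-0.507,-0.727,-0.769,0],[0.123,0.168,0.012,-0.507,-0.727,-0.769,0],[0.123,0.168,0.012,-0.507,-0.727,-0.769,0],[0.123,0.168,0.012,-0.507,-0.727,-0.769,0],[0.123,0.168,0.012,-0.507,-0.727,-0.769,0]]'
python3 - <<'E'
from h import *
a=2.9
go(np.r_[.6095+.0075*np.cos(a),-.0215+.0075*np.sin(a),.29],tool(a,-.97))
t=ctrl.camera('top');s=ctrl.camera('side')
def c(im,u,v,w,h,k): return cv2.resize(im[v:v+h,u:u+w],None,fx=k,fy=k,interpolation=cv2.INTER_CUBIC)
cv2.imwrite('pics/m2.png',np.hstack([c(t,200,130,100,120,4),c(s,250,90,100,120,4)]))
E
```

```text
time_s: 4.9
eef_pos: [0.6017, -0.0226, 0.29]
eef_rot: [0.462, 0.109, 0.878, -0.057]
wrist_force: [-0.1, 0.1, -1.4]
opening: 0.198
grasp_force: 60.9
shift [ 0.0001  0.0029 -0.0001] rot [-0.0035 -0.0008 -0.0025] rows 0.0 t 4.9 q [-0.2261 -0.2192  2.1948 -0.083   0.1975 -1.4781]
```

View pics/m2.png

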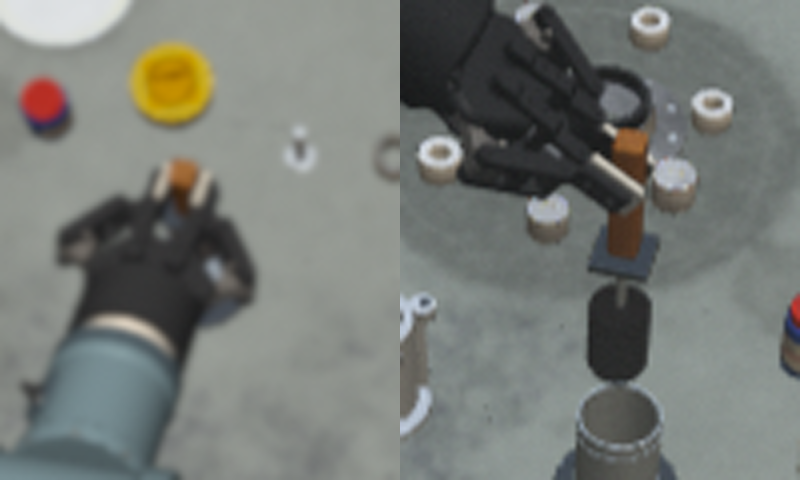

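The side crop shows the brush hanging vertically with its tip at about (617,375), directly over the pot mouth at (620,418). J5 is close to its lower limit (0.20), so I'll fit the arm's kinematics from the logged poses to see whether the straight descent is reachable.

```bash
cat > k.py <<'E'
from h import *
from scipy.optimize import least_squares
D=[([-1.3353,.1815,1.6079,0,1.3538,-.2063],[.2457,-.5193,.2492]),([-1.1292,.4867,1.6376,.4826,1.4115,-.7971],[.4446,-.343,.1091]),
([-1.0463,.5922,1.6986,.5386,1.2345,-.8214],[.4727,-.2916,.0253]),([-1.0466,.2057,1.5795,.5072,1.6726,-.5716],[.4722,-.2915,.3008]),
([-.5364,-.0491,1.7084,-.1129,1.3283,-.9486],[.4986,-.1977,.3256]),([-.2261,-.2192,2.1948,-.083,.1975,-1.4781],[.6017,-.0226,.29])]
Y=lambda a:Ro.from_euler('y',a);Z=lambda a:Ro.from_euler('z',a)
def fk(q,c):
    a,h,L1,e,L2,L3,d=c
    v=np.array([a,d,h])+Y(q[1]).apply([0,0,L1])+Y(q[1]+q[2]).apply([e,0,L2])
    W=Y(q[1]+q[2])*Z(q[3])*Y(q[4])
    return Z(q[0]).apply(v+W.apply([0,0,L3])),Z(q[0])*W*Z(q[5])
f=least_squares(lambda c:np.ravel([fk(q,c)[0]-p for q,p in D]),[0,.3,.4,0,.4,.2,.118]);C=f.x
p0,R0,o=pose();T=fk(o['q'],C)[1].inv()*R0
lo=np.array([-2.99,-.89,.3,-1.14,0,-3.12]);hi=np.array([2.99,2.07,2.58,4.28,2.63,3.12])
def ik(p,R,q0):
    g=lambda q:np.r_[(fk(q,C)[0]-p)*10,((fk(q,C)[1]*T).inv()*R).as_rotvec()]
    s=least_squares(g,np.clip(q0,lo+1e-3,hi-1e-3),bounds=(lo,hi));return s.x,s.cost
E
python3 - <<'E'
from k import *
print(C,f.cost,T.as_rotvec())
q=o['q']
for a in(2.9,2.5,3.3):
  for t in(-.97,-.85):
    b=[.6095+.0075*np.cos(a),-.0215+.0075*np.sin(a)]
    for z in(.29,.21,.17): print(a,t,z,*ik(np.r_[b,z],tool(a,t),q))
E
```

```text
[0.     0.3134 0.4383 0.0855 0.5145 0.3003 0.1178] 1.096749234120195e-08 [ 0.     -0.      1.5708]
2.9 -0.97 0.29 [-0.2206 -0.2178  2.1942 -0.0889  0.196  -1.4717] 6.2881094025883446e-21
2.9 -0.97 0.21 [-0.2296 -0.0561  2.2432 -0.59    0.     -0.974 ] 0.00017290323729938099
2.9 -0.97 0.17 [-0.2296  0.0285  2.2246  0.412   0.     -1.9756] 0.0034619339885215085
2.9 -0.85 0.29 [-0.2219 -0.2047  2.1202 -0.0403  0.3764 -1.5203] 1.2727137185468523e-24
2.9 -0.85 0.21 [-0.2219 -0.0615  2.1845 -0.088   0.1693 -1.4711] 1.275918690491378e-19
2.9 -0.85 0.17 [-0.2219  0.0287  2.203  -0.2423  0.0617 -1.3159] 4.4978992459976947e-29
2.5 -0.97 0.29 [ 0.0331 -0.0535  2.0522 -1.1238  0.6082 -0.104 ] 1.210564933256471e-29
2.5 -0.97 0.21 [ 0.007   0.0689  2.0659 -1.14    0.5347 -0.0394] 0.004443159719756502
2.5 -0.97 0.17 [-0.0039  0.1409  2.0588 -1.14    0.5066 -0.017 ] 0.010639080000727623
2.5 -0.85 0.29 [ 0.0006 -0.0634  1.9972 -0.84    0.6489 -0.3856] 1.0273230203473392e-25
2.5 -0.85 0.21 [ 0.0006  0.0674  2.0552 -1.0693  0.5389 -0.1099] 2.2171409705373604e-25
2.5 -0.85 0.17 [-0.0065  0.1415  2.0611 -1.14    0.5001 -0.0178] 0.0003631219429381399
3.3 -0.97 0.29 [-0.5016 -0.2209  2.1967  1.0915  0.6065 -2.9911] 1.82768213006431e-19
3.3 -0.97 0.21 [-0.4698 -0.0677  2.2142  1.1966  0.504  -3.12  ] 0.003168496071175946
3.3 -0.97 0.17 [-0.4465  0.0173  2.2003  1.1952  0.454  -3.12  ] 0.010020274897937359
3.3 -0.85 0.29 [-0.4643 -0.2072  2.1223  0.8122  0.6481 -2.7126] 9.557427349021658e-31
3.3 -0.85 0.21 [-0.4643 -0.0638  2.1867  1.0663  0.5242 -3.0164] 1.447839137217967e-23
3.3 -0.85 0.17 [-0.4527  0.0227  2.1911  1.1579  0.4732 -3.12  ] 0.0004170495017166885
```

The kinematic fit is exact: fully vertical can't be reached at the bottom, since J5 would go below 0. A 0.11 rad lean is reachable and fits the 50 mm tube. I'll tilt slightly, recentre and descend.

```bash
python3 - <<'E'
from k import *
a=2.92;t=-.86;h=np.array([np.cos(a),np.sin(a)]);b=np.array([.6095,-.0215])-.006*h
q=o['q']
for z in(.27,.24,.21,.19,.174):
    q,c=ik(np.r_[b,z],tool(a,t),q);print(z,q,c);go(np.r_[b,z],tool(a,t))
E
```

```text
0.27 [-0.2342 -0.1441  2.1197  0.0318  0.3062 -1.6094] 1.8414925688745995e-24
shift [0.0114 0.0025 0.0225] rot [-0.0188  0.1121 -0.014 ] rows 0.6 t 5.0 q [-0.2249 -0.2193  2.1917 -0.0854  0.1979 -1.4761]
0.24 [-0.2342 -0.0918  2.1438  0.0421  0.2298 -1.62  ] 1.4301173782286147e-25
shift [0.0362 0.0025 0.0394] rot [-0.0188  0.1121 -0.014 ] rows 0.9 t 5.0 q [-0.2249 -0.2193  2.1917 -0.0854  0.1979 -1.4761]
0.21 [-0.2342 -0.0328  2.1631  0.0635  0.1516 -1.6418] 1.4347264071903244e-21
shift [0.061  0.0025 0.0563] rot [-0.0188  0.1121 -0.014 ] rows 1.3 t 5.0 q [-0.2249 -0.2193  2.1917 -0.0854  0.1979 -1.4761]
0.19 [-0.2342  0.0103  2.173   0.0973  0.0988 -1.6759] 1.8366500594191775e-24
shift [0.0775 0.0025 0.0676] rot [-0.0188  0.1121 -0.014 ] rows 1.6 t 5.0 q [-0.2249 -0.2193  2.1917 -0.0854  0.1979 -1.4761]
0.174 [-0.2342  0.0467  2.1793  0.1707  0.0564 -1.7495] 1.2226303394884171e-22
shift [0.0907 0.0025 0.0766] rot [-0.0188  0.1121 -0.014 ] rows 1.9 t 5.0 q [-0.2249 -0.2193  2.1917 -0.0854  0.1979 -1.4761]
```

```bash
python3 jog.py '[[0.011,0.002,0.022,-0.019,0.112,-0.014,0],[0.011,0.002,0.022,-0.019,0.112,-0.014,0],[0.024,0.002,0.031,-0.019,0.112,-0.014,0],[0.036,0.002,0.039,-0.019,0.112,-0.014,0],[0.049,0.002,0.048,-0.019,0.112,-0.014,0],[0.061,0.002,0.056,-0.019,0.112,-0.014,0],[0.069,0.002,0.062,-0.019,0.112,-0.014,0],[0.077,0.002,0.068,-0.019,0.112,-0.014,0],[0.077,0.002,0.068,-0.019,0.112,-0.014,0]]'
python3 - <<'E'
from h import *
a=2.92;t=-.86;h=np.array([np.cos(a),np.sin(a)]);b=np.array([.6095,-.0215])-.006*h
go(np.r_[b,.174],tool(a,t))
t=ctrl.camera('top');s=ctrl.camera('side')
def c(im,u,v,w,h,k): return cv2.resize(im[v:v+h,u:u+w],None,fx=k,fy=k,interpolation=cv2.INTER_CUBIC)
cv2.imwrite('pics/m3.png',np.hstack([c(t,200,130,100,120,4),c(s,250,110,100,120,4)]))
E
```

```text
time_s: 6.12
eef_pos: [0.6157, -0.0228, 0.1898]
eef_rot: [0.415, 0.099, 0.903, -0.046]
wrist_force: [0.5, 0.2, -1.1]
opening: 0.194
grasp_force: 60.7
shift [ 0.0122 -0.      0.0101] rot [0.0012 0.0009 0.0022] rows 0.3 t 6.12 q [-0.2352  0.0112  2.173   0.1189  0.0973 -1.7002]
```

View pics/m3.png

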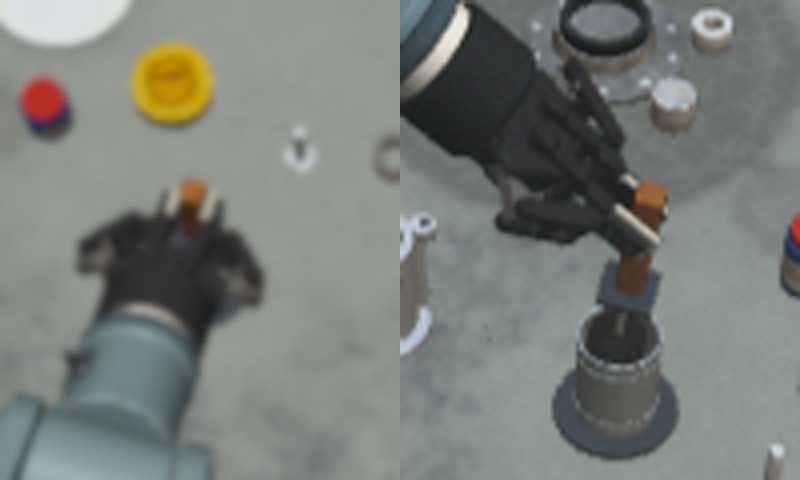

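The side crop shows the bristles inside the pot mouth with no contact force. Lower the last bit, release gently and back off.

```bash
python3 jog.py '[[0.006,0,0.005,0,0,0,0],[0.012,0,0.01,0,0,0,0],[0.012,0,0.01,0,0,0,0],[0.012,0,0.01,0,0,0,0.5],[0.012,0,0.01,0,0,0,0.5],[0.012,0,0.01,0,0,0,0.5],[0.012,0,0.01,0,0,0,0.5],[0.012,0,-0.03,0,0,0,0.6],[0.012,0,-0.07,0,0,0,0.6],[0.012,0,-0.11,0,0,0,0.6]]'
python3 - <<'E'
from h import *
p,R,o=pose();print(p)
go([.47,-.08,.33],tool(1.0,0)); go([.47,-.08,.33],tool(2.92,0))
s=ctrl.camera('side');t=ctrl.camera('top')
def c(im,u,v,w,h,k): return cv2.resize(im[v:v+h,u:u+w],None,fx=k,fy=k,interpolation=cv2.INTER_CUBIC)
cv2.imwrite('pics/m4.png',np.hstack([c(t,200,130,100,120,4),c(s,250,110,100,120,4)]))
E
```

```text
time_s: 7.48
eef_pos: [0.526, -0.0029, 0.2538]
eef_rot: [0.415, 0.099, 0.903, -0.046]
wrist_force: [0.2, -0.6, 0.4]
opening: 0.6
grasp_force: 0.0
[ 0.526  -0.0029  0.2538]
shift [-0.0331 -0.0875 -0.0783] rot [0.8203 0.5746 1.7864] rows 10.9 t 7.47 q [-0.2403 -0.3776  2.3312  0.0473  0.3265 -1.6304]
shift [-0.0331 -0.0875 -0.0783] rot [-0.0002  0.8619  0.0028] rows 4.6 t 7.47 q [-0.2403 -0.3776  2.3312  0.0473  0.3265 -1.6304]
```

View pics/m4.png

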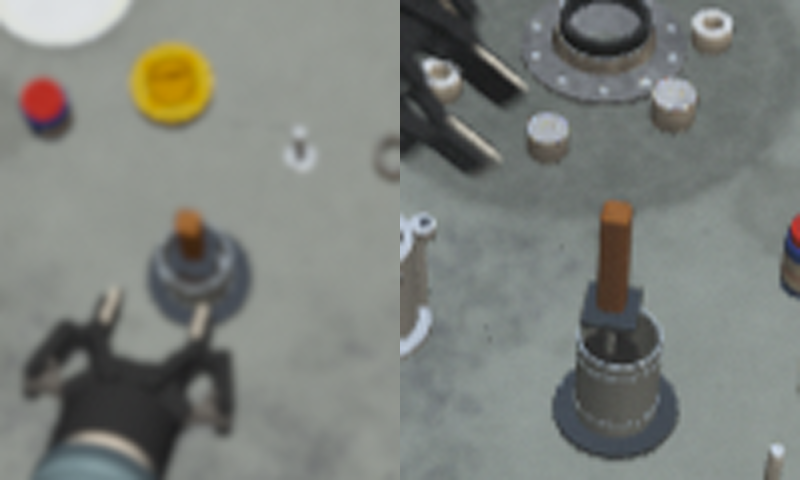

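The brush stands nearly upright in the pot and the gripper is clear. Side crop: handle top (616,210), guard (612,305). Top crop: handle top (188,218). Next I measure the handle axis from both views.

```bash
python3 - <<'E'
from h import *
s=ctrl.camera('side');t=ctrl.camera('top')
def ax(im,box):
    u,v,w,h=box;hsv=cv2.cvtColor(im,cv2.COLOR_BGR2HSV);m=cv2.inRange(hsv,(4,90,50),(18,255,255))
    W=np.zeros_like(m);W[v:v+h,u:u+w]=1
    k,l,st,ce=cv2.connectedComponentsWithStats(m*W);i=1+np.argmax(st[1:,4]);P=np.argwhere(l==i)[:,::-1].astype(np.float32)
    r=cv2.minAreaRect(P);B=cv2.boxPoints(r);print(st[i],r)
    ends=sorted([(B[j]+B[(j+1)%4])/2 for j in range(4)],key=lambda e:-np.hypot(*(e-r[0])))[:2]
    return sorted(ends,key=lambda e:e[1])
S=ax(s,(285,150,35,50));T=ax(t,(235,175,30,30));print(S,T)
# top end: top face spans beyond axis end; report both
X,e=tri(ray('top',246.6,184.1),ray('side',303.6,162.1));print('handle end',X,e)
X2,e=tri(ray('top',*T[1]),ray('side',*S[1]));print('handle foot',X2,e)
d=X-X2;print(d/np.linalg.norm(d),np.linalg.norm(d))
hsv=cv2.cvtColor(t,cv2.COLOR_BGR2HSV)
E
```

```text
[299 160   9  28 190] ((302.87762451171875, 173.5810546875), (7.10536527633667, 27.129575729370117), 3.3664605617523193)
[243 184   7  11  65] ((246.0, 189.0), (10.0, 6.0), 90.0)
[array([303.6742, 160.0397], dtype=float32), array([302.0811, 187.1224], dtype=float32)] [array([246., 184.], dtype=float32), array([246., 194.], dtype=float32)]
handle end [ 0.6071 -0.0233  0.1971] [0.0010603505704091915, 0.0010603505704091713]
handle foot [ 0.6053 -0.0151  0.0968] [0.0007617501068350951, 0.0007617501068350359]
[ 0.0176 -0.0808  0.9966] 0.1007274026871494
```

```bash
python3 - <<'E'
from k import *
go([.607,-.022,.36],tool(2.92,0)); print(ik([.607,-.022,.163],tool(2.92,0),[-.23,.2,1.8,0,1.2,-1.6]),ik([.449,.05,.163],tool(2.92,0),[-.23,.2,1.8,0,1.2,-1.6]))
E
```

```text
shift [-0.1333 -0.0013 -0.0059] rot [-0.0001  0.8656  0.003 ] rows 4.6 t 7.67 q [-0.2401 -0.3759  2.3299  0.0483  0.3225 -1.6313]
(array([-0.2313,  0.3391,  1.5966,  0.    ,  1.206 , -1.5805]), np.float64(1.557195456613626e-23)) (array([-0.1528,  0.0037,  1.9883, -0.    ,  1.1496, -1.502 ]), np.float64(2.650898710838972e-21))
```

```bash
python3 jog.py '[[-0.05,-0.001,-0.03,0,0.1,0,0.6],[-0.133,-0.001,-0.006,0,0.866,0.003,0.6],[-0.133,-0.001,-0.006,0,0.866,0.003,0.6],[-0.133,-0.001,-0.006,0,0.866,0.003,0.6],[-0.133,-0.001,-0.006,0,0.866,0.003,0.6],[-0.133,-0.001,-0.006,0,0.866,0.003,0.6],[-0.133,-0.001,-0.006,0,0.866,0.003,0.6]]'
python3 - <<'E'
from h import *
p,R,o=pose();P=ctrl.camera_params('wrist');w=ctrl.camera('wrist');cv2.imwrite('pics/w2.png',w)
go([.607,-.022,.163],tool(2.92,0))
hsv=cv2.cvtColor(w,cv2.COLOR_BGR2HSV);m=cv2.inRange(hsv,(4,90,50),(18,255,255))
k,l,st,ce=cv2.connectedComponentsWithStats(m)
for i in range(1,k):
    if st[i,4]>150: print(st[i],ce[i],cv2.minAreaRect(np.argwhere(l==i)[:,::-1].astype(np.float32)),plane(ray('wrist',*ce[i],P),.193))
V=P['view']
f=210/np.tan(np.radians(P['fovy']/2))
for X in([.6095,-.0215,.078],[.607,-.022,.193],[.449,.05,.088]):
    c=V[:3,:3]@X+V[:3,3];t=np.arctan2(np.hypot(c[0],c[1]),-c[2]);n=np.hypot(c[0],c[1]);print(X,P['cx']+f*t*c[0]/n,P['cy']-f*t*c[1]/n)
E
```

```text
time_s: 8.55
eef_pos: [0.6072, -0.0219, 0.3558]
eef_rot: [-0.002, 0.111, 0.994, 0.0]
wrist_force: [0.9, -0.2, -0.4]
opening: 0.6
grasp_force: 0.0
shift [-0.0011 -0.0003  0.1938] rot [ 0.0001 -0.0033  0.0001] rows 3.1 t 8.6 q [-0.231   0.1887  1.3846  0.0001  1.5716 -1.5803]
[269 170  20  34 545] [278.345  187.5651] ((278.5, 186.5), (19.0, 33.0), 0.0) [ 0.5985 -0.0198  0.193 ]
[   0  231  115  114 3797] [ 63.3756 274.4996] ((71.4425048828125, 267.5668029785156), (128.61505126953125, 94.27539825439453), 40.710845947265625) [ 0.6425 -0.2942  0.193 ]
[124 255  47  60 633] [147.763  288.8626] ((146.2303466796875, 283.1685485839844), (69.21786499023438, 23.531953811645508), 57.9946174621582) [ 0.6768 -0.1839  0.193 ]
[ 500  285   60   71 1776] [530.406  317.6813] ((533.1836547851562, 322.419677734375), (51.07577133178711, 76.4991226196289), 66.37062072753906) [0.8593 0.2962 0.193 ]
[  0 294  63  20 648] [ 29.8318 304.25  ] ((30.550439834594727, 303.45538330078125), (16.19011116027832, 62.12046432495117), 85.36454010009766) [ 0.6778 -0.3881  0.193 ]
[   0  319   53  101 2459] [ 16.4709 378.4388] ((26.0, 369.0), (52.0, 100.0), 0.0) [ 0.8313 -0.5627  0.193 ]
[ 276  335   64   35 1355] [306.89   352.4376] ((307.5552062988281, 351.51953125), (62.63741683959961, 34.123783111572266), 1.060911774635315) [ 0.7987 -0.0301  0.193 ]
[373 359  22  36 475] [382.6526 377.6168] ((384.7515563964844, 377.4913635253906), (18.739282608032227, 35.58002471923828), 10.124671936035156) [0.876  0.0591 0.193 ]
[ 124  380   58   40 1076] [152.7082 398.4461] ((149.23825073242188, 397.9832458496094), (25.805805206298828, 63.81816864013672), 55.00798034667969) [ 0.8584 -0.263   0.193 ]
[0.6095, -0.0215, 0.078] 278.6866772834667 173.95197325501263
[0.607, -0.022, 0.193] 278.0557569029226 196.88752652913655
[0.449, 0.05, 0.088] 308.093655891575 35.484234461820904
```

View pics/w2.png

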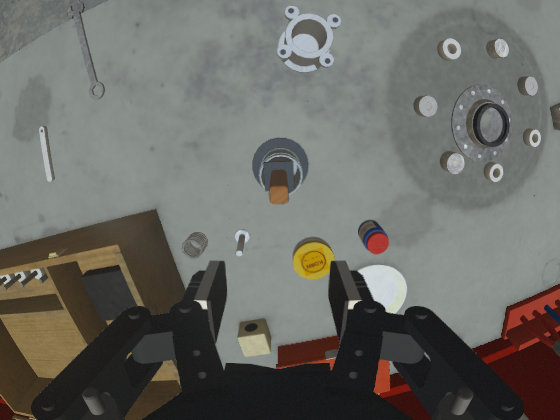

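The wrist view shows the handle top face at (278,195) against a predicted (278,197), square to the fingers. The bowl mouth is at (309,35), predicted (308,35). Descend and grip.

```bash
python3 jog.py '[[-0.001,0,0.055,0,-0.003,0,0.6],[-0.001,0,0.11,0,-0.003,0,0.6],[-0.001,0,0.15,0,-0.003,0,0.6],[-0.001,0,0.194,0,-0.003,0,0.6],[-0.001,0,0.194,0,-0.003,0,0.6],[-0.001,0,0.194,0,-0.003,0,0],[-0.001,0,0.194,0,-0.003,0,0],[-0.001,0,0.194,0,-0.003,0,0],[-0.001,0,0.194,0,-0.003,0,0]]'
python3 jog.py '[[0,0,-0.04,0,0,0,0],[0,0,-0.08,0,0,0,0],[0,0,-0.12,0,0,0,0],[0,0,-0.15,0,0,0,0],[0,0,-0.15,0,0,0,0]]'
python3 - <<'E'
from h import *
s=ctrl.camera('side');t=ctrl.camera('top');w=ctrl.camera('wrist')
def c(im,u,v,w,h,k): return cv2.resize(im[v:v+h,u:u+w],None,fx=k,fy=k,interpolation=cv2.INTER_CUBIC)
cv2.imwrite('pics/m5.png',np.hstack([c(w,228,100,100,120,4),c(s,250,80,100,120,4)]))
E
```

```text
time_s: 9.72
eef_pos: [0.609, -0.022, 0.1675]
eef_rot: [0.003, 0.111, 0.994, -0.0]
wrist_force: [-0.8, 0.4, 7.3]
opening: 0.205
grasp_force: 59.6
time_s: 10.35
eef_pos: [0.6086, -0.0221, 0.318]
eef_rot: [0.003, 0.111, 0.994, -0.0]
wrist_force: [0.7, 0.7, -1.4]
opening: 0.201
grasp_force: 59.6
```

View pics/m5.png

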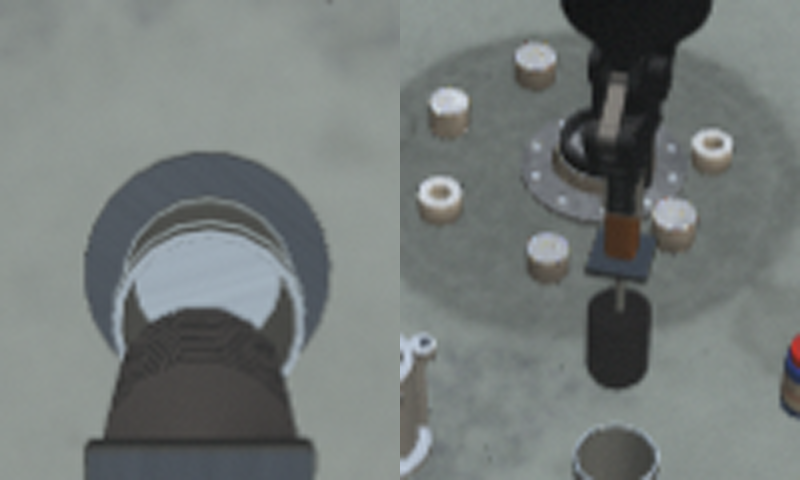

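The wrist crop shows the bristles in line with the guard: axis at about 200 near the guard and 207 at the tip, so there is no real sideways lean. The side crop shows handle (622,235) and bristles (618,345). I'll check radial lean and tip height by casting side-view rays onto the brush's own vertical plane.

```bash
cat > lean.py <<'E'
from h import *
def lean():
    p,R,o=pose();s=ctrl.camera('side');hsv=cv2.cvtColor(s,cv2.COLOR_BGR2HSV)
    c0,_=ray('side',280,210)
    def px(X):
        P=ctrl.camera_params('side');c=P['view'][:3,:3]@X+P['view'][:3,3];f=210/np.tan(np.radians(P['fovy']/2));return P['cx']-f*c[0]/c[2],P['cy']+f*c[1]/c[2]
    for nm,lo,hi,dz in(('handle',(4,90,50),(18,255,255),-.045),('bristle',(0,0,0),(179,255,70),-.128)):
        u,v=px(p+[0,0,dz]);u,v=int(u),int(v);m=cv2.inRange(hsv,lo,hi);W=np.zeros_like(m);W[v-(6 if nm=='handle' else 14):v+18,u-14:u+15]=1
        k,l,st,ce=cv2.connectedComponentsWithStats(m*W);i=1+np.argmax(st[1:,4])
        P=np.argwhere(l==i)
        for r in range(P[:,0].min()+1,P[:,0].max(),5):
            q=P[P[:,0]==r,1];C,d=ray('side',q.mean(),r);X=C+d*(p[1]-C[1])/d[1];print(nm,r,q.min(),q.max(),'rel',X-p)
        print('bottom row',P[:,0].max())
        C,d=ray('side',P[:,1].mean(),P[:,0].max()+.5)
        if nm=='bristle':
            X=C+d*(p[1]-.0155-C[1])/d[1];print('low near edge rel',X-p)
if __name__=='__main__': lean()
E
python3 lean.py
```

```text
handle 137 300 307 rel [-0.0035  0.     -0.0371]
handle 142 300 307 rel [-0.0029  0.     -0.0524]
bottom row 145
bristle 154 299 307 rel [-0.003   0.     -0.0907]
bristle 159 295 310 rel [-0.0032  0.     -0.1072]
bristle 164 295 310 rel [-0.0026  0.     -0.1241]
bristle 169 295 309 rel [-0.0032  0.     -0.1415]
bristle 174 296 309 rel [-0.0014  0.     -0.1592]
bottom row 178
low near edge rel [-0.0019 -0.0155 -0.1581]
```

Radial lean is about 0. The brush axis sits about 2.7 mm nearer the robot than the TCP, and the tip is about 0.158 below it. Move over the bowl.

```bash
python3 - <<'E'
from h import *
go([.4517,.0505,.300],tool(2.92,0))
E
```

```text
shift [0.1666 0.0364 0.0128] rot [ 0.     -0.004  -0.0002] rows 2.7 t 10.55 q [-0.2311  0.2095  1.448  -0.      1.4881 -1.5801]
```

```bash
python3 jog.py '[[0.055,0.012,0,0,-0.004,0,0],[0.11,0.024,0,0,-0.004,0,0],[0.166,0.036,0.013,0,-0.004,0,0],[0.166,0.036,0.013,0,-0.004,0,0],[0.166,0.036,0.013,0,-0.004,0,0]]'
python3 - <<'E'
from h import *
from lean import lean
p,R,o=pose();print(p);lean()
s=ctrl.camera('side');P=ctrl.camera_params('wrist');w=ctrl.camera('wrist');np.save('wp.npy',P['view']);cv2.imwrite('pics/sr.png',s);cv2.imwrite('pics/wr.png',w)
def c(im,u,v,w,h,k): return cv2.resize(im[v:v+h,u:u+w],None,fx=k,fy=k,interpolation=cv2.INTER_CUBIC)
cv2.imwrite('pics/m6.png',np.hstack([c(w,228,90,100,140,4),c(s,195,80,100,140,4)]))
E
```

```text
time_s: 11.18
eef_pos: [0.4531, 0.0498, 0.3009]
eef_rot: [0.002, 0.11, 0.994, -0.0]
wrist_force: [-0.1, -0.1, -1.1]
opening: 0.202
grasp_force: 59.5
[0.4531 0.0498 0.3009]
handle 117 234 242 rel [-0.0027 -0.     -0.0336]
handle 122 235 242 rel [-0.0023 -0.     -0.049 ]
bottom row 126
bristle 136 237 245 rel [ 0.0012  0.     -0.0938]
bristle 141 234 248 rel [-0.0002 -0.     -0.1105]
bristle 146 234 248 rel [-0.0013 -0.     -0.1276]
bristle 151 235 248 rel [-0.0011 -0.     -0.1451]
bristle 156 236 247 rel [-0.0022 -0.     -0.163 ]
bottom row 159
low near edge rel [-0.0018 -0.0155 -0.1596]
```

View pics/m6.png

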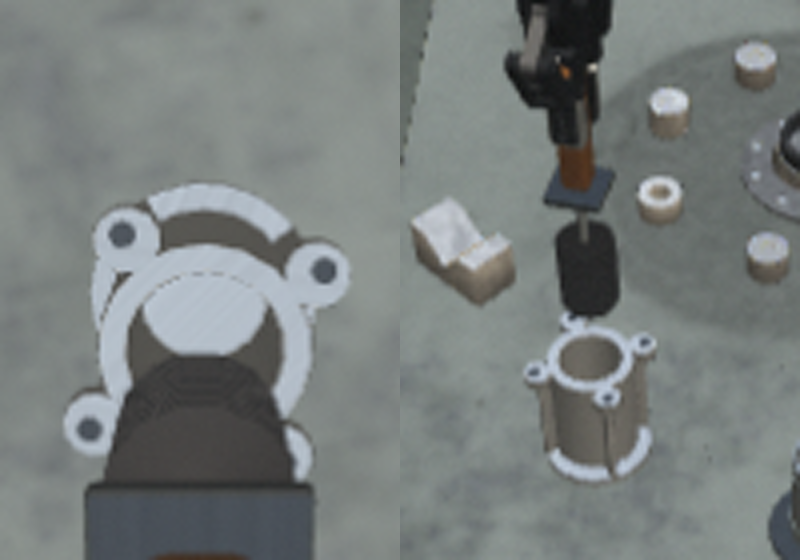

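Wrist crop: the bowl bolts give a mouth centre at (207,349), and the bristle silhouette is centred at x≈203. Side crop: mouth centre (190,358), tip just above it. I'll compute the residual offset.

```bash
python3 - <<'E'
from h import *
P=ctrl.camera_params('wrist');p,R,o=pose();f=210/np.tan(np.radians(P['fovy']/2));V=P['view']
def pw(X):
    c=V[:3,:3]@X+V[:3,3];n=np.hypot(c[0],c[1]);t=np.arctan2(n,-c[2]);u,v=P['cx']+f*t*c[0]/n,P['cy']-f*t*c[1]/n
    return np.array([(u-228+.4)*4,(v-90+.4)*4])
a=2.92;h=np.array([np.cos(a),np.sin(a),0])
for z in(-.0945,-.12,-.145,-.158): print('axis at',z,pw(p+.0025*h+[0,0,z]))
X,e=tri(ray('wrist',279.4,176.9),ray('side',242.2,169.2));print('bowl',X,e)
print(plane(ray('wrist',279.4,176.9),.088),plane(ray('side',242.2,169.2),.088))
for X in([.449,.05,.088],[.449,.052,.088],[.451,.05,.088]):print(X,pw(np.array(X)))
w=cv2.imread('pics/wr.png');g=cv2.cvtColor(w,cv2.COLOR_BGR2GRAY)
for r in(190,195,200,205,208): print(r,(r-90+.4)*4,[int(x) for x in g[r,250:308]])
E
```

```text
axis at -0.0945 [203.5649 515.8697]
axis at -0.12 [203.161 471.508]
axis at -0.145 [202.8302 435.4651]
axis at -0.158 [202.6788 419.0528]
bowl [0.4492 0.0519 0.0863] [0.00026525591172043027, 0.0002652559117203857]
[0.4485 0.0519 0.088 ] [0.4496 0.0505 0.088 ]
[0.449, 0.05, 0.088] [200.5325 352.4087]
[0.449, 0.052, 0.088] [207.8864 350.801 ]
[0.451, 0.05, 0.088] [202.1815 359.5555]
190 401.6 [190, 190, 189, 191, 190, 190, 186, 173, 156, 57, 58, 59, 58, 64, 58, 55, 62, 62, 64, 58, 63, 59, 55, 59, 57, 59, 59, 59, 59, 58, 58, 58, 59, 62, 62, 60, 59, 62, 66, 62, 56, 56, 55, 55, 56, 56, 81, 145, 187, 185, 183, 174, 144, 134, 135, 132, 133, 131]
195 421.6 [82, 90, 127, 171, 187, 186, 172, 81, 58, 55, 59, 60, 61, 61, 64, 68, 70, 69, 70, 69, 70, 71, 70, 70, 70, 70, 70, 70, 70, 69, 71, 71, 69, 68, 69, 69, 68, 68, 69, 69, 66, 62, 58, 57, 55, 58, 60, 60, 63, 78, 94, 110, 123, 132, 135, 134, 135, 135]
200 441.6 [144, 146, 164, 186, 186, 170, 78, 58, 61, 64, 67, 67, 68, 69, 70, 68, 69, 69, 69, 69, 69, 70, 69, 71, 71, 69, 69, 70, 69, 69, 70, 70, 70, 68, 69, 69, 66, 67, 68, 67, 67, 67, 66, 66, 65, 64, 62, 59, 56, 94, 156, 186, 187, 185, 163, 123, 134, 135]
205 461.6 [131, 129, 129, 128, 114, 66, 67, 67, 66, 67, 67, 69, 68, 69, 70, 68, 69, 69, 70, 69, 69, 70, 69, 70, 72, 70, 70, 69, 70, 69, 70, 69, 69, 69, 68, 66, 67, 66, 67, 66, 66, 64, 64, 66, 63, 63, 61, 63, 62, 62, 58, 92, 152, 187, 187, 170, 124, 127]
208 473.6 [131, 132, 133, 124, 70, 66, 65, 66, 65, 66, 67, 66, 67, 67, 68, 68, 67, 68, 69, 68, 69, 69, 72, 70, 71, 70, 71, 69, 70, 70, 70, 68, 68, 66, 66, 65, 67, 65, 64, 64, 64, 63, 63, 60, 62, 62, 62, 61, 61, 61, 60, 112, 175, 181, 160, 127, 126, 126]
```

```bash
python3 - <<'E'
from h import *
go([.4511,.0519,.26],tool(2.92,0))
E
```

```text
shift [0.0037 0.0019 0.0415] rot [-0.      0.0037 -0.0008] rows 0.7 t 11.32 q [-0.1525 -0.1385  1.8277 -0.0003  1.4486 -1.5009]
```

```bash
python3 jog.py '[[0.003,0.002,0.01,0,0.0,0,0],[0.003,0.002,0.025,0,0.0,0,0],[0.003,0.002,0.041,0,0,0,0],[0.003,0.002,0.041,0,0,0,0]]'
python3 - <<'E'
from h import *
from k import C,fk
for i in range(3):
    s=ctrl.camera('side'); p,R,o=pose(); print(p,fk(o['q'],C)[0])
P=ctrl.camera_params('wrist');w=ctrl.camera('wrist')
def c(im,u,v,w,h,k): return cv2.resize(im[v:v+h,u:u+w],None,fx=k,fy=k,interpolation=cv2.INTER_CUBIC)
cv2.imwrite('pics/m7.png',np.hstack([c(w,244,110,66,90,6),c(s,208,120,66,90,6)]))
E
```

```text
time_s: 11.82
eef_pos: [0.4496, 0.0525, 0.2582]
eef_rot: [-0.0, 0.111, 0.994, -0.0]
wrist_force: [-0.5, 0.5, -1.1]
opening: 0.201
grasp_force: 59.5
[0.4502 0.0524 0.2593] [0.4502 0.0524 0.2593]
[0.4507 0.0524 0.2601] [0.4507 0.0523 0.2601]
[0.451  0.0523 0.2606] [0.451  0.0523 0.2606]
```

View pics/m7.png

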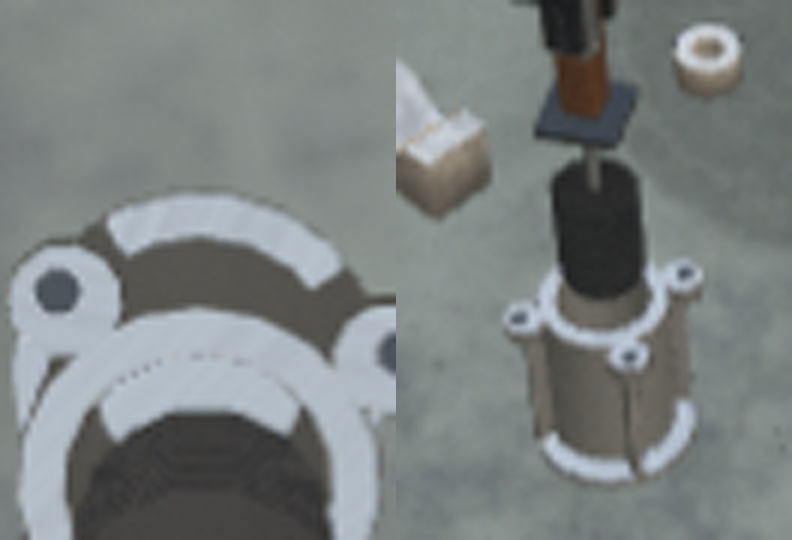

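The pose has settled to (0.451, 0.052). In the wrist crop the bore spans 68–330 and the bristles 82–328, so the brush is within 1 mm of centre. In the side crop the brush is at 601 and the bore at 603. Going in.

```bash
python3 jog.py '[[0,-0.0005,0.012,0,0,0,0],[0,-0.0005,0.025,0,0,0,0],[0,-0.0005,0.035,0,0,0,0],[0,-0.0005,0.035,0,0,0,0]]'
python3 - <<'E'
from h import *
for i in range(2): ctrl.camera('side')
p,R,o=pose();print(p,R.as_quat(),o['wrist_force'],o['torque'])
E
```

```text
time_s: 12.52
eef_pos: [0.45, 0.052, 0.224]
eef_rot: [0.0, 0.111, 0.994, -0.0]
wrist_force: [0.1, -0.2, -1.0]
opening: 0.207
grasp_force: 59.5
[0.4508 0.0519 0.2253] [ 0.1106  0.9939 -0.0002  0.0016] [ 0.2934  0.0352 -1.6742] [ 0.0147 -0.0474 -0.001 ]
```

Inside about 20 mm with no side force. On to the bottom.

```bash
python3 jog.py '[[0,0,0.015,0,0,0,0],[0,0,0.03,0,0,0,0],[0,0,0.042,0,0,0,0],[0,0,0.051,0,0,0,0],[0,0,0.052,0,0,0,0],[0,0,0.052,0,0,0,0],[0,0,0.052,0,0,0,0]]'
python3 lean.py | tail -1; python3 - <<'E'
from h import *
ctrl.camera('side');p,R,o=pose();print(p,o['wrist_force'],o['torque'])
E
```

```text
time_s: 13.5
eef_pos: [0.4514, 0.0518, 0.1739]
eef_rot: [0.002, 0.111, 0.994, -0.0]
wrist_force: [0.6, -0.5, -1.1]
opening: 0.201
grasp_force: 59.5
low near edge rel [-0.0016 -0.0155 -0.0908]
[0.4513 0.0518 0.1738] [-0.8406 -0.0012 -1.7634] [0.0048 0.0003 0.0242]
```

No contact yet, estimated tip 0.014–0.018. Go a bit deeper for margin.

```bash
python3 jog.py '[[0,0,0.002,0,0,0,0],[0,0,0.004,0,0,0,0],[0,0,0.004,0,0,0,0],[0,0,0.004,0,0,0,0]]'
```

```text
time_s: 14.1
eef_pos: [0.4509, 0.0518, 0.1693]
eef_rot: [0.002, 0.111, 0.994, -0.0]
wrist_force: [-0.2, -0.5, -1.1]
opening: 0.197
grasp_force: 59.5
```

```bash
python3 jog.py '[[0,0,0.001,0,0,0,0],[0,0,0.002,0,0,0,0],[0,0,0.002,0,0,0,0],[0,0,0.002,0,0,0,0]]'
```

```text
time_s: 14.6
eef_pos: [0.4511, 0.0518, 0.1676]
eef_rot: [0.002, 0.111, 0.994, -0.0]
wrist_force: [-0.1, -0.3, 0.7]
opening: 0.206
grasp_force: 59.9
```

The floor is felt: the vertical force changed sign at TCP z 0.1676, so the tip is at 0.008. Now up 52 mm to show half the bristles, then down again.

```bash
python3 jog.py '[[0,0,-0.02,0,0,0,0],[0,0,-0.04,0,0,0,0],[0,0,-0.053,0,0,0,0],[0,0,-0.053,0,0,0,0],[0,0,-0.053,0,0,0,0],[0,0,-0.04,0,0,0,0],[0,0,-0.025,0,0,0,0],[0,0,-0.01,0,0,0,0],[0,0,-0.003,0,0,0,0],[0,0,-0.002,0,0,0,0]]'
python3 jog.py '[[0,0,0,0,0,0,0],[0,0,0,0,0,0,0],[0,0,0,0,0,0,0]]'
python3 - <<'E'
from h import *
go([.4511,.0518,.30],tool(2.92,0))
E
```

```text
time_s: 15.85
eef_pos: [0.4506, 0.0519, 0.1686]
eef_rot: [0.001, 0.111, 0.994, -0.0]
wrist_force: [0.2, 0.2, -1.8]
opening: 0.201
grasp_force: 59.5
time_s: 16.23
eef_pos: [0.4513, 0.0518, 0.1698]
eef_rot: [0.002, 0.111, 0.994, -0.0]
wrist_force: [-0.1, 0.0, -1.5]
opening: 0.201
grasp_force: 59.5
shift [-0.0004 -0.     -0.1302] rot [ 0.0001  0.0043 -0.0001] rows 2.1 t 16.23 q [-0.1479 -0.0037  1.9801 -0.0003  1.1608 -1.4969]
```

Scrub strokes done. Lift out and return to the pot.

```bash
python3 jog.py '[[0,0,-0.03,0,0,0,0],[0,0,-0.06,0,0,0,0],[0,0,-0.1,0,0,0,0],[0,0,-0.13,0,0,0,0],[0,0,-0.13,0,0,0,0]]'
python3 - <<'E'
from h import *
go([.610,-.021,.30],tool(2.92,0))
E
```

```text
time_s: 16.85
eef_pos: [0.452, 0.0518, 0.3021]
eef_rot: [0.005, 0.111, 0.994, -0.0]
wrist_force: [-0.3, -0.5, -2.7]
opening: 0.206
grasp_force: 59.6
shift [-0.1701 -0.0363  0.0037] rot [ 0.0005  0.0093 -0.    ] rows 2.8 t 16.85 q [-0.1478 -0.1477  1.8346 -0.0002  1.4453 -1.4969]
```

```bash
python3 jog.py '[[-0.05,-0.011,0,0,0.004,0,0],[-0.1,-0.022,0,0,0.004,0,0],[-0.15,-0.032,0,0,0.004,0,0],[-0.17,-0.036,0,0,0.004,0,0],[-0.17,-0.036,0,0,0.004,0,0],[-0.17,-0.036,0,0,0.004,0,0]]'
python3 - <<'E'
from h import *
for i in range(2): s=ctrl.camera('side')
go([.610,-.021,.17],tool(2.92,0));w=ctrl.camera('wrist')
def c(im,u,v,w,h,k): return cv2.resize(im[v:v+h,u:u+w],None,fx=k,fy=k,interpolation=cv2.INTER_CUBIC)
cv2.imwrite('pics/m8.png',np.hstack([c(w,228,100,100,120,4),c(s,250,80,100,120,4)]))
E
```

```text
time_s: 17.6
eef_pos: [0.6074, -0.0201, 0.2986]
eef_rot: [-0.002, 0.111, 0.994, 0.0]
wrist_force: [0.0, 0.2, -1.6]
opening: 0.204
grasp_force: 59.5
shift [-0.0028 -0.0005  0.1297] rot [ 0.0001 -0.0013  0.0005] rows 2.1 t 17.7 q [-0.2279  0.2178  1.4628  0.0001  1.4623 -1.5776]
```

View pics/m8.png

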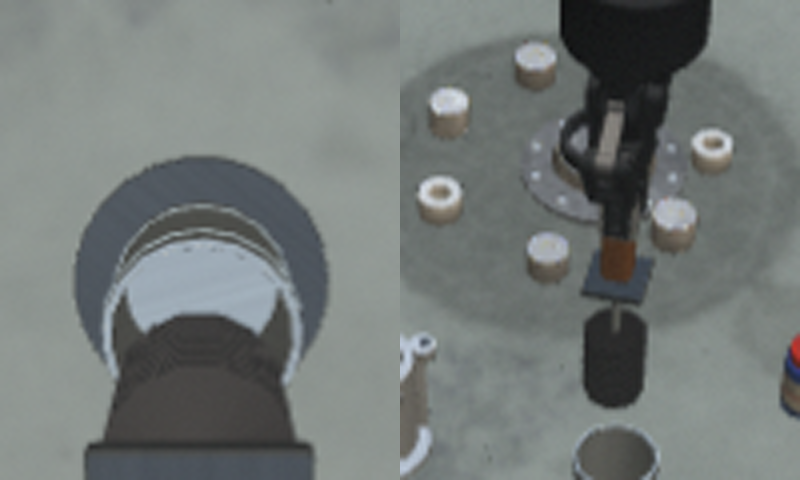

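Wrist crop: pot mouth centred at 202, brush at 200. Side crop: pot 615, brush 614. Centred, so lower, release and retreat straight up.

```bash
python3 jog.py '[[-0.0015,0,0.03,0,0,0,0],[-0.0015,0,0.05,0,0,0,0],[-0.0015,0,0.075,0,0,0,0],[-0.0015,0,0.1,0,0,0,0],[-0.0015,0,0.118,0,0,0,0],[-0.0015,0,0.127,0,0,0,0],[-0.0015,0,0.129,0,0,0,0],[-0.0015,0,0.129,0,0,0,0]]'
python3 jog.py '[[0,0,0,0,0,0,0],[0,0,0,0,0,0,0.45],[0,0,0,0,0,0,0.45],[0,0,0,0,0,0,0.45],[0,0,0,0,0,0,0.45]]'
```

```text
time_s: 18.75
eef_pos: [0.6104, -0.021, 0.1717]
eef_rot: [0.0, 0.111, 0.994, -0.0]
wrist_force: [-0.7, 0.3, -1.4]
opening: 0.199
grasp_force: 59.6
time_s: 19.38
eef_pos: [0.6099, -0.0209, 0.171]
eef_rot: [-0.0, 0.111, 0.994, 0.0]
wrist_force: [0.7, -0.9, 0.2]
opening: 0.446
grasp_force: 0.0
```

```bash
python3 jog.py '[[0,0,-0.03,0,0,0,0.5],[0,0,-0.07,0,0,0,0.5],[0,0,-0.12,0,0,0,0.5],[0,0,-0.16,0,0,0,0.5],[0.06,0,-0.18,0,0,0,0.5],[0.12,0,-0.18,0,0,0,0.5],[0.16,0,-0.18,0,0,0,0.5],[0.16,0,-0.18,0,0,0,0.5],[0.16,0,-0.18,0,0,0,0.5],[0.16,0,-0.18,0,0,0,0.5]]'
python3 - <<'E'
from h import *
t=ctrl.camera('top');s=ctrl.camera('side')
def c(im,u,v,w,h,k): return cv2.resize(im[v:v+h,u:u+w],None,fx=k,fy=k,interpolation=cv2.INTER_CUBIC)
cv2.imwrite('pics/m9.png',c(s,140,80,250,190,3))
E
```

```text
time_s: 20.62
eef_pos: [0.4547, 0.0139, 0.3509]
eef_rot: [-0.0, 0.111, 0.994, 0.0]
wrist_force: [-0.1, 0.3, -0.4]
opening: 0.499
grasp_force: 0.0
```

View pics/m9.png

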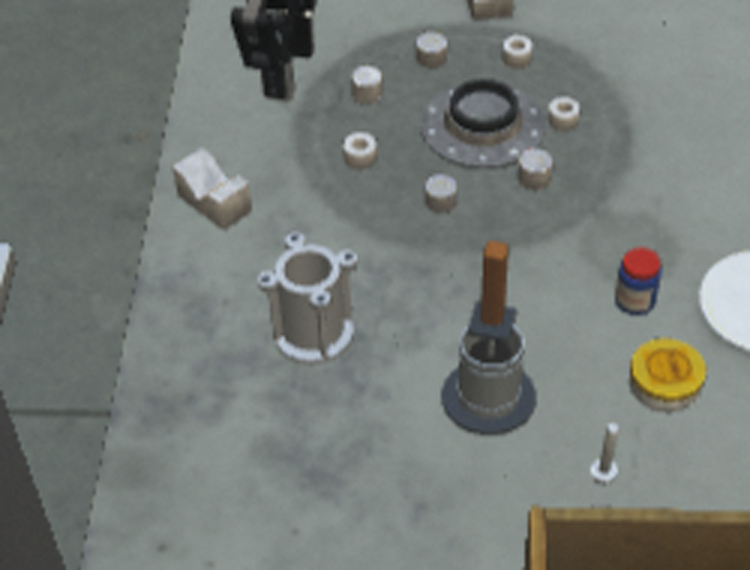

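The side view shows the brush standing upright in the pot (handle top (495,250), pot mouth (492,350)). The bowl (312,300) and the things in view are undisturbed, and the gripper is well clear. Handing in.

```bash
python3 -c "
from bench import ctrl
print(ctrl.hand_in())"
```

```text
the job is handed in; nothing more can be done
None
```

The job is handed in: the brush was stood in the pot, regrasped near its handle end, scrubbed down–up–down in the bowl, and left standing bristles down in the pot (about 21 s of 62 s used; no verdict was returned).

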